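# Pack the mixed six-pack crate as ordered

### The arm

A 6-joint arm with a two-finger parallel gripper is mounted at the origin on a cart in front of the work surface, level with it; the furniture and walls round the work are solid. World frame = base frame: x ahead of the robot, y to its left, z up, the work surface at z = 0. Lengths are in m, angles in degrees, forces in N, time in s.
With the tool pointing down it reaches from about 0.25 to 0.725 m from the base axis. Payload 9.7 kg.
Tool frame: the origin (TCP) lies between the finger pads; the fingertips stand bot.tcp_to_tips ahead of it and the grasp point (between the pads) lies 11 mm behind it (bot.tcp_to_tips is the distance from the TCP to the fingertips, in m); z points along the fingers, y is the line along which they close (so a half turn about z gives the same grasp; the last joint's range is limited). The gripper opens to 85 mm and grips with 20 to 120 N. Pads are 22 mm wide; open, the fingers measure 114 mm over their backs; the gripper's body (76 mm by 85 mm) begins 54 mm behind the grasp point. The pads swing forward as they close: fully open they stand 13 mm farther back than shut.
Start: joints at [71.963, 4.979, 10.078, 95.1, 0, 90], TCP at [0.17, 0.523, 0.239] pointing down, gripper open.
Joint ranges: [-179.16, 179.16], [-48.56, 103.87], [-65.8, 70.77], [-126.05, 130.52], [-82.76, 87.17], [-180, 180]. Speed limits (degrees/s): [127.2, 127.2, 147.25, 180, 180, 180].

### API

Orientations are given as [roll, pitch, yaw] about the fixed x, y, z axes, in that order (R = Rz(yaw) Ry(pitch) Rx(roll)).
In Python, from workcell import bot gives the robot as it stands. The module is installed in compiled form; this text tells all that it offers.
- The arm moves only by the tool carry_out, never from a script. Its arguments are lists of equal length, an entry for each row: "linear": the shift along the world's x, y, z normalised to -1 to 1, where 1 is 2 cm, a list of three; "rotation": the turn, a rotation vector about the world's x, y, z normalised to -1 to 1, where 1 is 8 degrees, a list of three; "grip": the closure, from -1 (fully open) to 1 (shut). In form: {"linear": [[tx, ty, tz], ...], "rotation": [[rx, ry, rz], ...], "grip": [grip, ...]}. A call has 1 to 12 rows; each row shifts and turns the commanded pose from where the row before left it; what a row does not reach is not made up. A row lasts 1/10 s, in which the tool goes at most 50 mm and 8.59 degrees, less where a joint would pass 70% of its speed; a pose out of reach is approached as far as the arm can. A call with a number of a shift or a turn outside -1 to 1 is refused whole. A call with a gripper value outside its range is refused whole. The fingers move at their own pace and stop on an object; "grip_force" is the grip in N (left out, the last holds). Time passes only in rows, so rows that do not move let the fingers close. It gives the time, the measured TCP pose, the force, the opening and the grip force at its end, in the units of the state.
- bot.get_obs(): the state, without advancing time (a new reading comes with each control period).
- bot.camera(name): name is "scene" or "top" or "wrist"; returns the picture (384x512x3 uint8, blue, green, red); there is no depth.
- bot.camera_model(name): a dict with "fx", "fy", "cx", "cy" (pixels), "distortion" ([k1, k2, p1, p2, k3] as OpenCV has them; the pictures are not rectified), "camera_from_world" (4x4, takes a point from world to camera coordinates). Camera axes: x right, y up, looking along -z (the intrinsics and any distortion apply to the point x, -y, -z); pixel columns grow to the right and rows downward; lengths in m; the calibration is good to about 2 mm. A picture is of the moment at which its call begins: read the wrist's pose just before it. camera_model takes no time and is no camera call; for the wrist camera it gives the pose at the moment of the call.
- bot.job_done(): hands the job in; it is judged then, once.
The state is a dict: "time": time; "q": joint angles; "qd": joint speeds; "joint_efforts": joint torques, N m; "ee_pos": TCP position; "tcp_rot": TCP orientation; "wrist_force": force on the tool from outside, world axes, zero at the start; "torque": the same for the moment, N m; "opening": finger opening in m; "grasp_force": force on a finger pad.
Only numpy, scipy, OpenCV 4.12 (cv2) and the standard library are available. Lean on these libraries where they do the work, as an engineer would, in place of code of your own. Each camera call takes 0.05 s, during which the arm holds its last target. There are 200 camera calls.

### The job

Finish packing the mixed six-pack: the low divided crate already holds the tin and the red-label jar at the two ends of its near row, and the other four go in one to a compartment, standing upright on its floor. The green-label jar goes between the tin and the red-label jar; in the far row the yellow can goes directly behind the red-label jar, the blue can directly behind the tin, and the brown can between those two cans. Set each one down gently without dropping it, tip nothing over, and leave the tin, the red-label jar and the glue stick where they are.

Things in the scene. Friction and masses are not known exactly. Their poses are not given: they have to be found in the camera images.
- crate: fixed low dark blue-grey crate, 174 (x) by 258 (y) mm, outer walls 46 high, 2 x 3 open compartments 80 mm square. Origin: centre of its underside; x to the far row (away from robot), y left, z up; yaw within 0.3 rad. Compartment centres x = -42 (near row) or +42 mm (far row), y = -84, 0, +84 mm; floor 4 mm above origin; dividers 4 thick, 26 high, 38 at the joints.
- tin: squat round food tin, gold rims and a green picture label, 75 mm diameter, 58 mm tall; already in the near row of the crate, at its left or right end. Origin at the centre of its underside, z up.
- red_jar: round white-lidded jar with a red label, 72 mm diameter at the lid, 102 mm tall; already in the near row of the crate, at the other end from the tin. Origin at the centre of its underside, z up.
- green_jar: round white-lidded jar with a dark green label, 102 mm tall; body 68 mm diameter up to 91 mm height, lid above it 72 mm diameter; starts loose on the worktop right of the crate. Origin at the centre of its underside, z up. Grasp the body from above, about 70 mm above the underside, just below the lid.
- yellow_can: full drink can standing upright, 66 mm diameter and 122 mm tall, silver top, yellow all over the side below the silver shoulder; starts loose on the worktop right of the crate. Origin at the centre of its underside, z up along the can. Grasp its side (66 mm wide) from above, about 90 mm up.
- blue_can: full drink can standing upright, 66 mm diameter and 122 mm tall, silver top, gold above and blue on the lower half of the side; starts loose on the worktop right of the crate. Origin at the centre of its underside, z up along the can. Grasp its side (66 mm wide) from above, about 90 mm up.
- brown_can: full drink can standing upright, 66 mm diameter and 122 mm tall, silver top, gold above and dark brown on the lower half of the side; starts loose on the worktop right of the crate. Origin at the centre of its underside, z up along the can. Grasp its side (66 mm wide) from above, about 90 mm up.
- glue: glue stick standing upright among the cans, yellow cap and blue sleeve, 26 mm diameter, 88 mm tall, loose; a bystander that stays where it is. Origin at the centre of its underside, z up.

How it is judged:
By the outcome, as a careful person would: the job done as asked, in the order asked, and still so for the second after the job is handed in, with the robot touching nothing.
It also fails if it takes over 102 s, if anything falls off the work surface, if the arm or the gripper's body presses on something with over 40 N, if the wrist force passes 120 N, or if a joint passes its speed limit or range.

## Working session

There is one attempt and no reset: what is moved stays moved. The work goes in short steps, Python scripts to look and compute and a tool call to move; the robot and the scene stay as the last step left them, time stands still between calls to the robot, and variables do not carry over. Pictures are saved under pics/ and viewed, at most 14 in all, crops included, and the job is handed in when it is done.

Besides the shell and the picture viewer there is one more tool, called in YAML: its name, and indented under it one key for each argument. carry_out: Moves the arm, as the interface text tells. Its arguments: {"type":"object","properties":{"linear":{"type":"array","items":{"type":"array","items":{"type":"number"}}},"rotation":{"type":"array","items":{"type":"array","items":{"type":"number"}}},"grip":{"type":"array","items":{"type":"number"}},"grip_force":{"type":"number"}},"required":["linear","rotation","grip"]}

```bash
mkdir -p pics
cat > h.py <<'E'
import numpy as np, cv2
from workcell import bot
def ray(m,u,v):
    K=np.array([[m['fx'],0,m['cx']],[0,m['fy'],m['cy']],[0,0,1.]])
    p=cv2.undistortPoints(np.array([[[u,v]]],float),K,np.array(m['distortion'],float))[0,0]
    T=np.array(m['camera_from_world']); R=T[:3,:3]; c=-R.T@T[:3,3]
    return c,R.T@np.array([p[0],-p[1],-1.])
def onz(m,u,v,z):
    c,d=ray(m,u,v); return c+d*(z-c[2])/d[2]
def proj(m,P):
    K=np.array([[m['fx'],0,m['cx']],[0,m['fy'],m['cy']],[0,0,1.]])
    T=np.array(m['camera_from_world']); X=np.atleast_2d(P)@T[:3,:3].T+T[:3,3]
    X=X*[1,-1,-1]
    return cv2.projectPoints(X,np.zeros(3),np.zeros(3),K,np.array(m['distortion'],float))[0][:,0]
def cross(rays):
    A=np.zeros((3,3));b=np.zeros(3)
    for c,d in rays:
        d=d/np.linalg.norm(d);M=np.eye(3)-np.outer(d,d);A+=M;b+=M@c
    return np.linalg.solve(A,b)
E
python3 - <<'E'
from h import *
print(bot.get_obs(), bot.tcp_to_tips)
for n in('scene','top'):
    cv2.imwrite(f'pics/{n}0.png',bot.camera(n)); m=bot.camera_model(n)
    T=np.array(m['camera_from_world']);print(n,m['fx'],m['distortion'],-T[:3,:3].T@T[:3,3],T[2,:3])
E
```

```text
{'time': 0.0, 'q': array([ 7.19632301e+01,  5.01245118e+00,  1.00338990e+01,  9.50986768e+01,
       -1.44252443e-03,  8.99987928e+01]), 'qd': array([-0.01798116,  0.0598047 , -0.02305152, -0.02227763,  0.00125734,
        0.06800671]), 'joint_efforts': array([-2.35422296e-03, -5.20396113e+01,  4.64800394e+01,  1.66709803e-02,
       -3.58366162e-05, -1.49655716e-05]), 'ee_pos': array([0.17023546, 0.52276651, 0.23856512]), 'tcp_rot': array([-1.79922771e+02,  1.44089594e-03,  1.61964439e+02]), 'wrist_force': array([-0.1497679 , -0.39325495, -0.20631512]), 'torque': array([ 0.01547478, -0.04126213, -0.01483397]), 'grasp_force': 0.0, 'opening': 0.08530396835110543} 0.008
scene 419.69668444396103 [-0.01806084  0.          0.          0.          0.        ] [ 0.09581243 -1.01126221  0.57369911] [-0.39010621 -0.79466854  0.46510112]
top 383.49761816215613 [-0.0051417  0.         0.         0.         0.       ] [ 0.50599794 -0.07681443  0.99670874] [-0.04100897 -0.00943263  0.99911425]
```

View pics/scene0.png

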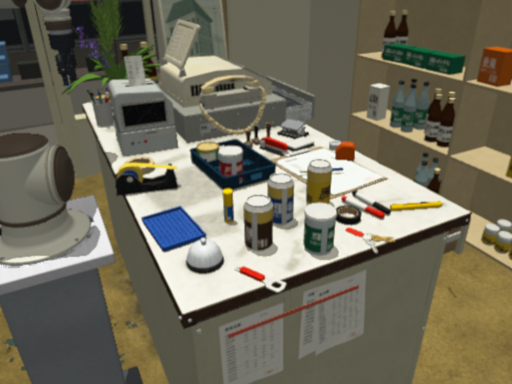

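View pics/top0.png

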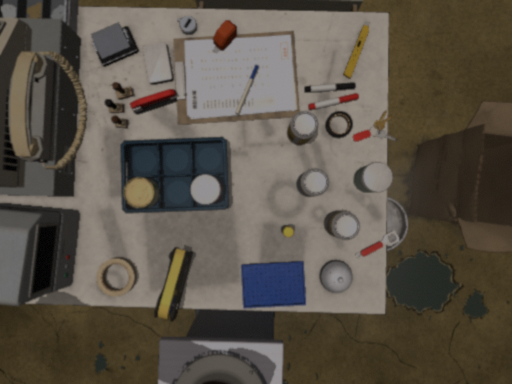

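The top view shows the crate at about (175,175). The tin is at (140,192), red jar (205,189), yellow can (304,127), blue (314,182), brown (344,224), green jar (376,178) and glue (288,231). The scene view confirms which can is which. Next I'll measure them.

Run:
```python
from h import *
t=cv2.imread('pics/top0.png');s=cv2.imread('pics/scene0.png')
a=cv2.resize(t[80:280,100:420],None,fx=2.4,fy=2.4,interpolation=cv2.INTER_CUBIC)
b=cv2.resize(s[135:275,180:380],None,fx=4,fy=4,interpolation=cv2.INTER_CUBIC)
cv2.imwrite('pics/tc.png',a);cv2.imwrite('pics/sc.png',b)
```

```text
(no output)
```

View pics/tc.png

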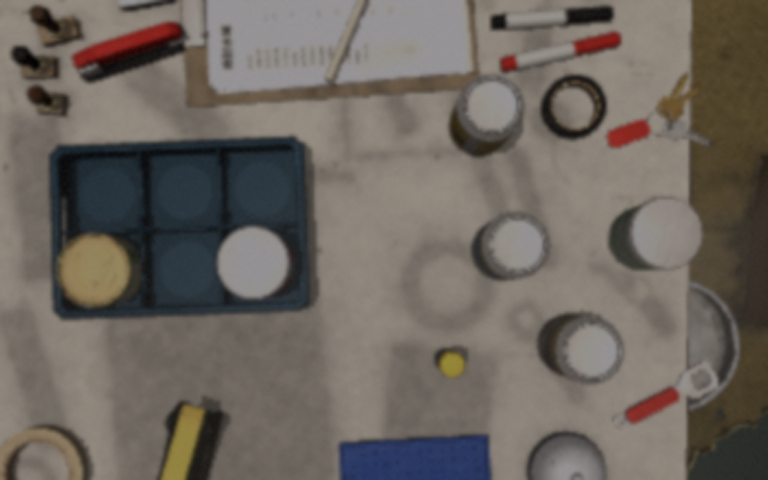

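View pics/sc.png

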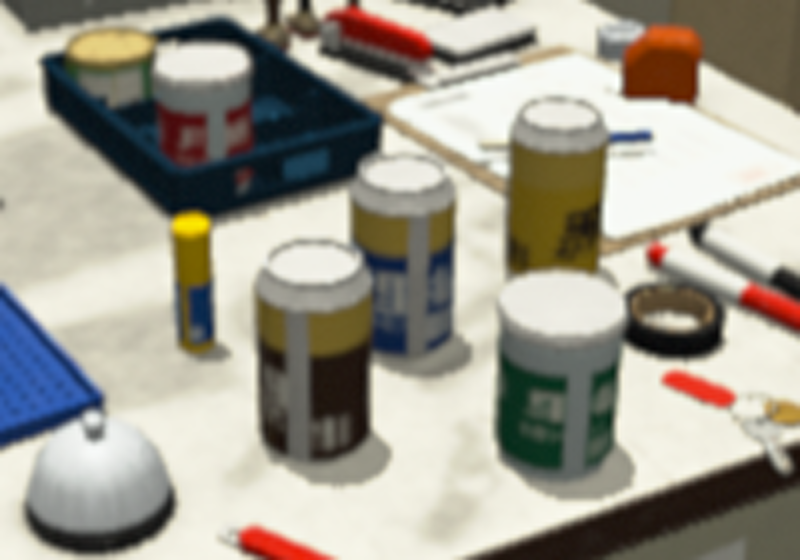

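The tops show clearly in both crops, and I read their centres off them. Next I triangulate them.

Run:
```python
from h import *
mt=bot.camera_model('top');ms=bot.camera_model('scene')
T=dict(yellow=(493,105),blue=(518,244),brown=(588,348),green=(664,233),red=(254,262),tin=(95,270),glue=(452,362))
S=dict(yellow=(561,115),blue=(406,175),brown=(316,264),green=(562,303),red=(204,64),tin=(112,50),glue=(191,218))
H=dict(yellow=.122,blue=.122,brown=.122,green=.102,red=.106+.0,tin=.062,glue=.088)
for k in T:
    tu=[(T[k][i]+.5)/2.4-.5+(100,80)[i] for i in(0,1)];su=[(S[k][i]+.5)/4-.5+(180,135)[i] for i in(0,1)]
    print(k,cross([ray(mt,*tu),ray(ms,*su)]).round(4),onz(mt,*tu,H[k])[:2].round(4))
t=cv2.imread('pics/top0.png')
g=t[120:225,110:240].astype(int); m=((g[...,0]-g[...,2]>12)).astype(np.uint8)
n,l,st,_=cv2.connectedComponentsWithStats(m);i=1+st[1:,4].argmax()
r=cv2.minAreaRect(cv2.findContours((l==i).astype(np.uint8),0,1)[0][0]);b=cv2.boxPoints(r)+(110,120)
print(r);P=np.array([onz(mt,*p,.046)[:2] for p in b]);print(P.round(4),P.mean(0),np.linalg.norm(P-np.roll(P,1,0),axis=1))
```

```text
yellow [ 0.6917 -0.1898  0.1179] [ 0.6918 -0.1898]
blue [ 0.559  -0.2167  0.1171] [ 0.5592 -0.2162]
brown [ 0.4617 -0.2856  0.115 ] [ 0.4624 -0.2841]
green [ 0.5747 -0.3619  0.0981] [ 0.5747 -0.3609]
red [0.5356 0.0373 0.1021] [0.5362 0.0365]
tin [0.5251 0.2063 0.0548] [0.5254 0.204 ]
glue [ 0.4417 -0.1581  0.0896] [ 0.4435 -0.159 ]
((64.34403991699219, 56.85321044921875), (65.57595825195312, 104.22488403320312), 88.26429748535156)
[[ 0.641   0.2584]
 [ 0.6552 -0.002 ]
 [ 0.4921 -0.0116]
 [ 0.4776  0.2469]] [0.56648996 0.12293186] [0.16381416 0.26083859 0.16338842 0.25896911]
```

carry_out:
  linear:
    - [0, 0, 1]
    - [0, 0, 1]
    - [0, 0, 1]
    - [0, 0, 1]
    - [0, 0, 1]
    - [0, 0, 1]
    - [0, 0, 1]
    - [0, 0, 1]
    - [0, 0, 1]
    - [0.5, -0.5, 0.5]
    - [0.8, -1, 0]
    - [0.8, -1, 0]
  rotation:
    - [0, 0, 0]
    - [0, 0, 0]
    - [0, 0, 0]
    - [0, 0, 0]
    - [0, 0, 0]
    - [0, 0, 0]
    - [0, 0, 0]
    - [0, 0, 0]
    - [0, 0, 0]
    - [0, 0, -0.5]
    - [0, 0, -0.8]
    - [0, 0, -0.8]
  grip: [-1, -1, -1, -1, -1, -1, -1, -1, -1, -1, -1, -1]

```text
time: 1.3
ee_pos: [0.2127, 0.4729, 0.4289]
tcp_rot: [-180.0, 0.0, 145.0]
wrist_force: [0.4, 0.3, 0.2]
opening: 0.0857
grasp_force: 0.0
```

carry_out:
  linear:
    - [0.85, -0.98, 0]
    - [0.85, -0.98, 0]
    - [0.85, -0.98, 0]
    - [0.85, -0.98, 0]
    - [0.85, -0.98, 0]
    - [0.85, -0.98, 0]
    - [0.85, -0.98, 0]
    - [0.85, -0.98, 0]
    - [0.85, -0.98, 0]
    - [0.85, -0.98, 0]
    - [0.85, -0.98, 0]
    - [0.85, -0.98, 0]
  rotation:
    - [0, 0, -0.8]
    - [0, 0, -0.8]
    - [0, 0, -0.8]
    - [0, 0, -0.8]
    - [0, 0, -0.8]
    - [0, 0, -0.8]
    - [0, 0, -0.8]
    - [0, 0, -0.8]
    - [0, 0, -0.8]
    - [0, 0, -0.8]
    - [0, 0, -0.8]
    - [0, 0, -0.8]
  grip: [-1, -1, -1, -1, -1, -1, -1, -1, -1, -1, -1, -1]

```text
time: 2.5
ee_pos: [0.4169, 0.2369, 0.429]
tcp_rot: [-180.0, 0.0, 68.1]
wrist_force: [0.0, 0.7, -0.7]
opening: 0.0856
grasp_force: 0.0
```

carry_out:
  linear:
    - [0.85, -0.98, 0]
    - [0.85, -0.98, 0]
    - [0.85, -0.98, 0]
    - [0.85, -0.98, -0.5]
    - [0.85, -0.98, -1]
    - [0.5, -0.5, -1]
    - [0, 0, 0]
  rotation:
    - [0, 0, -0.8]
    - [0, 0, -0.8]
    - [0, 0, -0.8]
    - [0, 0, 0]
    - [0, 0, 0]
    - [0, 0, 0]
    - [0, 0, 0]
  grip: [-1, -1, -1, -1, -1, -1, -1]

```text
time: 3.2
ee_pos: [0.5118, 0.1286, 0.3761]
tcp_rot: [-179.8, 0.2, 49.0]
wrist_force: [-0.7, 0.6, -0.3]
opening: 0.0857
grasp_force: 0.0
```

Run:
```python
from h import *
o=bot.get_obs();m=bot.camera_model('wrist');cv2.imwrite('pics/w1.png',bot.camera('wrist'));print(o['ee_pos'],o['tcp_rot'],o['q'],o['time'])
np.save('w1.npy',np.array([m],object),allow_pickle=True)
T=np.array(m['camera_from_world']);print(m['fx'],m['distortion'],-T[:3,:3].T@T[:3,3],T[2,:3])
```

```text
[0.51184726 0.12855918 0.37608494] [-179.84652357    0.23798676   49.04832427] [ 1.41046745e+01  8.11389784e+00  2.93403814e+01  1.11509472e+02
 -1.05040267e-02  1.45056695e+02] 3.2
265.643505329877 [0.01945968 0.         0.         0.         0.        ] [0.56180071 0.18364149 0.51164706] [0.19566879 0.22060261 0.95553557]
```

View pics/w1.png

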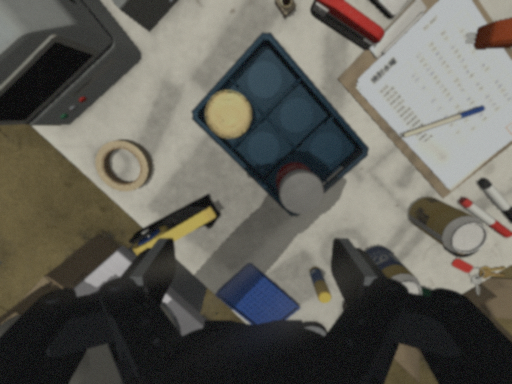

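The wrist view shows the crate from above. Its rim corners are at about (266,36), (195,115) and (366,150), and the jar hides the near-right corner. I'll fit the rim in world coordinates.

Run:
```python
from h import *
m=np.load('w1.npy',allow_pickle=True)[0]
w=cv2.imread('pics/w1.png');big=cv2.resize(w,None,fx=4,fy=4,interpolation=cv2.INTER_CUBIC).astype(int)
for th in(8,14,20):
    k=((big[...,0]-big[...,2]>th)&(big.sum(2)<300)).astype(np.uint8); k[1000:]=0
    n,l,st,_=cv2.connectedComponentsWithStats(k);i=l[360,1200] or 1+st[1:,4].argmax()
    c=max(cv2.findContours((l==i).astype(np.uint8),0,cv2.CHAIN_APPROX_NONE)[0],key=len)[:,0]
    P=np.array([onz(m,(u+.5)/4-.5,(v+.5)/4-.5,.046)[:2] for u,v in c[::3]],np.float32)
    P=P[(P[:,0]>.44)&(P[:,0]<.70)&(P[:,1]>-.06)&(P[:,1]<.3)]
    r=cv2.minAreaRect(P*1000);print(th,r)
    # robust line fits per edge
    a0=np.radians(3.);R=lambda a:np.array([[np.cos(a),-np.sin(a)],[np.sin(a),np.cos(a)]])
    Q=P@R(a0);lo,hi=Q.min(0),Q.max(0);print('ext',lo,hi,hi-lo)
    for ax,v in((0,lo[0]),(0,hi[0]),(1,lo[1]),(1,hi[1])):
        o=1-ax; s=Q[(abs(Q[:,ax]-v)<.008)]; s=s[(s[:,o]>lo[o]+.02)&(s[:,o]<hi[o]-.02)]
        if len(s)>10:
            vx,vy,x0,y0=cv2.fitLine(s.astype(np.float32),cv2.DIST_HUBER,0,1e-5,1e-5).ravel()
            sl=(vx/vy if ax==0 else vy/vx);mid=(lo[o]+hi[o])/2
            print(ax,len(s),'at mid',((x0+(mid-y0)*sl) if ax==0 else (y0+(mid-x0)*sl)).round(4),'slope deg',np.degrees(np.arctan(sl)).round(2),'span',s[:,o].min().round(3),s[:,o].max().round(3))
```

```text
8 ((572.1647338867188, 124.51097869873047), (179.17811584472656, 262.9173889160156), 3.693103313446045)
ext [ 0.48701417 -0.03652539] [0.66837874 0.22663747] [0.18136457 0.26316285]
0 137 at mid 0.4892 slope deg -1.0 span 0.003 0.205
0 146 at mid 0.6669 slope deg -0.53 span -0.016 0.206
1 55 at mid -0.0328 slope deg -2.66 span 0.6 0.648
1 100 at mid 0.2254 slope deg 0.86 span 0.508 0.648
14 ((572.102783203125, 124.92302703857422), (177.8705596923828, 261.02728271484375), 3.6440048217773438)
ext [ 0.48787107 -0.03520324] [0.66776189 0.2260147 ] [0.17989082 0.26121794]
0 119 at mid 0.4909 slope deg -1.95 span 0.077 0.205
0 211 at mid 0.6663 slope deg -0.5 span -0.015 0.206
1 66 at mid -0.0345 slope deg 3.16 span 0.608 0.647
1 99 at mid 0.2248 slope deg 0.87 span 0.509 0.647
20 ((570.9038696289062, 166.57733154296875), (151.88644409179688, 152.25791931152344), 1.7588802576065063)
ext [0.50229935 0.06032292] [0.65477876 0.21267   ] [0.15247941 0.15234708]
0 55 at mid 0.504 slope deg -0.93 span 0.084 0.13
0 129 at mid 0.6514 slope deg -0.52 span 0.081 0.192
1 111 at mid 0.0635 slope deg -1.12 span 0.53 0.634
1 85 at mid 0.2066 slope deg 0.28 span 0.569 0.634
```

Run:
```python
from h import *
mt=bot.camera_model('top')
t=cv2.imread('pics/top0.png')
big=cv2.resize(t,None,fx=4,fy=4,interpolation=cv2.INTER_CUBIC).astype(int)
for th in(0,4,8,12):
    k=((big[...,0]-big[...,2]>th)).astype(np.uint8);k[:, :440]=0;k[:,980:]=0;k[:480]=0;k[920:]=0
    n,l,st,_=cv2.connectedComponentsWithStats(k);i=1+st[1:,4].argmax()
    c=max(cv2.findContours((l==i).astype(np.uint8),0,1)[0],key=len)[:,0]
    P=np.array([onz(mt,(u+.5)/4-.5,(v+.5)/4-.5,.046)[:2] for u,v in c],np.float32)
    print(th,cv2.minAreaRect(P*1000))
# profiles along crate-x in columns (rows profile) through middle column
g=big.sum(2)/3
for u in (185,):
    print([int(x) for x in g[4*132:4*218:3,u*4-8:u*4+8].mean(1)])
# predicted crate points overlay
a=np.radians(3.6);R=np.array([[np.cos(a),-np.sin(a)],[np.sin(a),np.cos(a)]])
def draw(img,m,c,f,off):
    im=cv2.resize(img,None,fx=f,fy=f,interpolation=cv2.INTER_CUBIC)
    def line(A,B,col):
        W=[np.r_[R@np.array(q[:2])+c,q[2]] for q in(A,B)];p=((proj(m,np.array(W))+.5)*f-.5).round().astype(int)
        cv2.line(im,tuple(map(int,p[0])),tuple(map(int,p[1])),col,1)
    X,Y=.087,.129
    for A,B in(((-X,-Y),(X,-Y)),((X,-Y),(X,Y)),((X,Y),(-X,Y)),((-X,Y),(-X,-Y))): line((*A,.046),(*B,.046),(0,0,255))
    line((0,-Y+.004,.026),(0,Y-.004,.026),(0,255,255))
    for y in(-.042,.042): line((-X+.004,y,.026),(X-.004,y,.026),(0,255,255))
    return im[off[1]:off[1]+400,off[0]:off[0]+400]
c=np.array([.572,.125])
w=cv2.imread('pics/w1.png');m=np.load('w1.npy',allow_pickle=True)[0]
cv2.imwrite('pics/ov.png',np.hstack([draw(t,mt,c,3,(340,350)),draw(w,m,c,2,(350,50))]))
```

```text
0 ((572.0840454101562, 123.71961975097656), (181.13507080078125, 266.2142639160156), 3.719486713409424)
4 ((572.3965454101562, 123.63479614257812), (179.65672302246094, 264.214599609375), 3.625849962234497)
8 ((572.3653564453125, 123.74385833740234), (178.4324188232422, 262.6742858886719), 3.643564462661743)
12 ((566.597900390625, 122.8838882446289), (164.71575927734375, 259.8157043457031), 3.708264112472534)
[106, 107, 108, 108, 108, 107, 104, 97, 74, 51, 40, 40, 35, 26, 18, 17, 25, 36, 43, 44, 44, 44, 44, 44, 45, 47, 48, 50, 51, 52, 53, 53, 53, 54, 54, 53, 53, 54, 54, 54, 54, 54, 53, 54, 54, 54, 53, 52, 51, 49, 47, 46, 46, 45, 45, 43, 40, 37, 36, 34, 40, 45, 46, 46, 47, 47, 48, 50, 52, 54, 55, 56, 56, 57, 56, 56, 56, 56, 56, 57, 57, 56, 57, 57, 56, 57, 58, 57, 57, 57, 56, 55, 54, 52, 50, 50, 50, 49, 47, 45, 41, 43, 49, 49, 52, 63, 80, 95, 102, 104, 104, 105, 105, 105, 106]
```

View pics/ov.png

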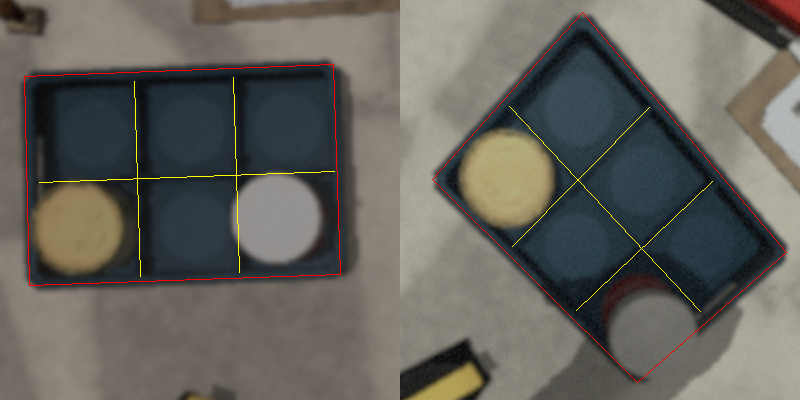

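The overlay matches in both views, which puts the crate centre at (0.572, 0.1245) with a yaw of 3.6°. Now going to the green jar, using a diagonal grip.

carry_out:
  linear:
    - [0.13, -1, -0.37]
    - [0.13, -1, -0.37]
    - [0.13, -1, -0.37]
    - [0.13, -1, -0.37]
    - [0.13, -1, -0.37]
    - [0.13, -1, -0.37]
    - [0.13, -1, -0.37]
    - [0.13, -1, -0.37]
    - [0.13, -1, -0.37]
    - [0.13, -1, -0.37]
    - [0.13, -1, -0.37]
    - [0.13, -1, -0.37]
  rotation:
    - [0, 0, 0]
    - [0, 0, 0]
    - [0, 0, 0]
    - [0, 0, 0]
    - [0, 0, 0]
    - [0, 0, 0]
    - [0, 0, 0]
    - [0, 0, 0]
    - [0, 0, 0]
    - [0, 0, 0]
    - [0, 0, 0]
    - [0, 0, 0]
  grip: [-1, -1, -1, -1, -1, -1, -1, -1, -1, -1, -1, -1]
  grip_force: 40

```text
time: 4.45
ee_pos: [0.5426, -0.11, 0.2918]
tcp_rot: [179.9, -0.1, 49.2]
wrist_force: [-0.3, 0.5, 0.2]
opening: 0.0856
grasp_force: 0.0
```

carry_out:
  linear:
    - [0.13, -1, -0.37]
    - [0.13, -1, -0.37]
    - [0.13, -1, -0.37]
    - [0.13, -1, -0.37]
    - [0.13, -1, -0.37]
    - [0.13, -1, -0.37]
    - [0.13, -1, -0.37]
    - [0.13, -1, -0.37]
    - [0.13, -1, -0.37]
    - [0.13, -1, -0.37]
    - [0.13, -1, -0.37]
    - [0.13, -1, -0.37]
  rotation:
    - [0, 0, 0]
    - [0, 0, 0]
    - [0, 0, 0]
    - [0, 0, 0]
    - [0, 0, 0]
    - [0, 0, 0]
    - [0, 0, 0]
    - [0, 0, 0]
    - [0, 0, 0]
    - [0, 0, 0]
    - [0, 0, 0]
    - [0, 0, 0]
  grip: [-1, -1, -1, -1, -1, -1, -1, -1, -1, -1, -1, -1]

```text
time: 5.65
ee_pos: [0.5738, -0.352, 0.2009]
tcp_rot: [-180.0, 0.0, 49.2]
wrist_force: [-0.5, 1.1, 0.1]
opening: 0.0854
grasp_force: 0.0
```

carry_out:
  linear:
    - [0, -0.4, 0]
    - [0, 0, 0]
  rotation:
    - [0, 0, 0]
    - [0, 0, 0]
  grip: [-1, -1]

```text
time: 5.85
ee_pos: [0.5734, -0.3595, 0.201]
tcp_rot: [-179.9, 0.0, 49.1]
wrist_force: [-0.2, 0.6, -0.5]
opening: 0.0854
grasp_force: 0.0
```

Run:
```python
from h import *
o=bot.get_obs();m=bot.camera_model('wrist');cv2.imwrite('pics/w2.png',bot.camera('wrist'));print(o['ee_pos'],o['tcp_rot'],o['q'],o['time'])
np.save('w2.npy',np.array([m],object),allow_pickle=True)
```

```text
[ 0.5734004  -0.35946093  0.20102813] [-1.79942946e+02  1.02169523e-02  4.90806593e+01] [-3.20827832e+01  2.27649682e+01  2.70712465e+01  9.43642247e+01
 -1.33124192e-03  9.88365632e+01] 5.85
```

View pics/w2.png

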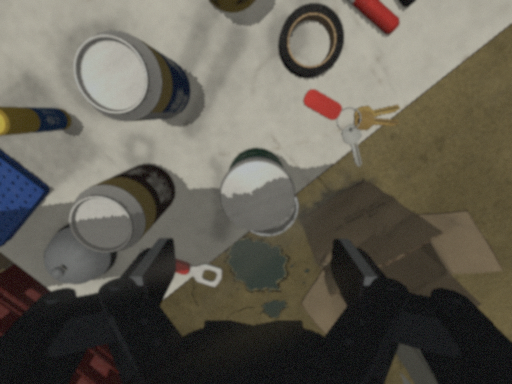

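Run:
```python
from h import *
m=np.load('w2.npy',allow_pickle=True)[0];mt=bot.camera_model('top')
print(onz(m,260,196,.102),onz(m,113,75,.122),onz(m,105,222,.122))
a=np.linspace(0,2*np.pi,90)
im=cv2.resize(cv2.imread('pics/w2.png')[0:300,0:330],None,fx=2,fy=2,interpolation=cv2.INTER_CUBIC)
for x,y,z,r in((.5747,-.3612,.102,.036),(.559,-.2165,.12,.027),(.462,-.2848,.12,.027),(.5747,-.3612,0.0,.034)):
    p=proj(m,np.c_[x+r*np.cos(a),y+r*np.sin(a),a*0+z]);cv2.polylines(im,[((p+.5)*2-.5).round().astype(np.int32)],True,(0,0,255),1)
cv2.imwrite('pics/ov2.png',im)
```

```text
[ 0.57813662 -0.36547471  0.102     ] [ 0.56062975 -0.21745257  0.122     ] [ 0.46439569 -0.2900348   0.122     ]
```

View pics/ov2.png

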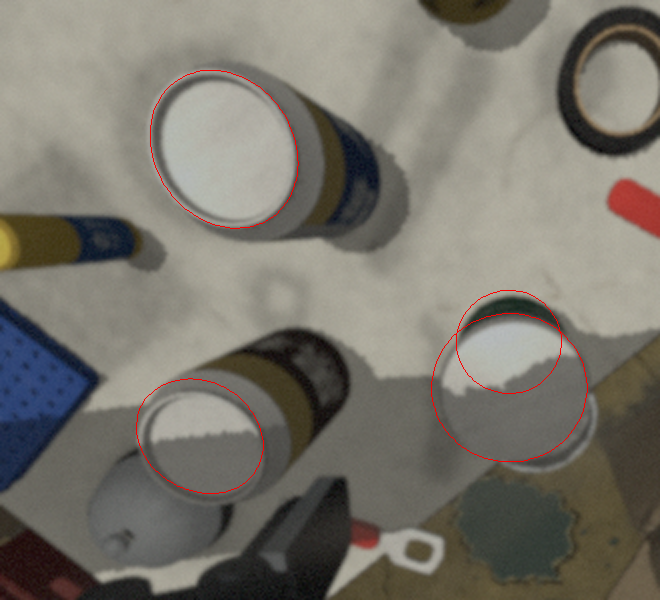

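The projected circles agree with the tops to within 2–4 mm. Brown sits a bit further toward −y, at about (0.463, −0.288). Going down on the green jar.

carry_out:
  linear:
    - [0.13, -0.18, -0.8]
    - [0, 0, -1]
    - [0, 0, -1]
    - [0, 0, -1]
    - [0, 0, -1]
    - [0, 0, -1]
    - [0, 0, -0.8]
    - [0, 0, -0.5]
    - [0, 0, 0]
    - [0, 0, 0]
    - [0, 0, 0]
    - [0, 0, 0]
  rotation:
    - [0, 0, 0]
    - [0, 0, 0]
    - [0, 0, 0]
    - [0, 0, 0]
    - [0, 0, 0]
    - [0, 0, 0]
    - [0, 0, 0]
    - [0, 0, 0]
    - [0, 0, 0]
    - [0, 0, 0]
    - [0, 0, 0]
    - [0, 0, 0]
  grip: [-1, -1, -1, -1, -1, -1, -1, -1, -1, 1, 1, 1]
  grip_force: 40

```text
time: 7.1
ee_pos: [0.5767, -0.3621, 0.0608]
tcp_rot: [179.9, -0.0, 49.2]
wrist_force: [-0.5, 1.8, 2.0]
opening: 0.0704
grasp_force: 46.4
```

carry_out:
  linear:
    - [0, 0, 0]
    - [0, 0, 0]
    - [0, 0, 0]
  rotation:
    - [0, 0, 0]
    - [0, 0, 0]
    - [0, 0, 0]
  grip: [1, 1, 1]

```text
time: 7.4
ee_pos: [0.5767, -0.362, 0.0607]
tcp_rot: [179.9, -0.0, 49.2]
wrist_force: [-1.1, 1.7, 5.9]
opening: 0.0707
grasp_force: 46.4
```

carry_out:
  linear:
    - [0, 0, 0.3]
    - [0, 0, 0.7]
    - [0, 0, 1]
    - [0, 0, 1]
    - [0, 0, 1]
    - [0, 0, 1]
    - [0, 0, 1]
    - [0, 0, 1]
    - [0, 0, 0.6]
    - [0, 0, 0]
  rotation:
    - [0, 0, 0]
    - [0, 0, 0]
    - [0, 0, 0]
    - [0, 0, 0]
    - [0, 0, 0]
    - [0, 0, 0]
    - [0, 0, 0]
    - [0, 0, 0]
    - [0, 0, 0]
    - [0, 0, 0]
  grip: [1, 1, 1, 1, 1, 1, 1, 1, 1, 1]

```text
time: 8.4
ee_pos: [0.5768, -0.3622, 0.2144]
tcp_rot: [179.8, -0.0, 49.2]
wrist_force: [-0.6, 0.0, -4.5]
opening: 0.0707
grasp_force: 47.1
```

Run:
```python
from h import *
o=bot.get_obs();m=bot.camera_model('wrist');w=bot.camera('wrist');cv2.imwrite('pics/w3.png',np.hstack([w[:,100:450],bot.camera('scene')[100:,150:450].repeat(1,0)][:1]))
s=bot.camera('scene')[120:280,220:420];cv2.imwrite('pics/s3.png',cv2.resize(s,None,fx=3,fy=3))
print(o['ee_pos'],o['wrist_force'],o['opening'],o['grasp_force'])
```

```text
[ 0.57675845 -0.36217696  0.21441355] [-0.56883911  0.01207646 -4.51284026] 0.0707085632094523 47.07759976387024
```

View pics/s3.png

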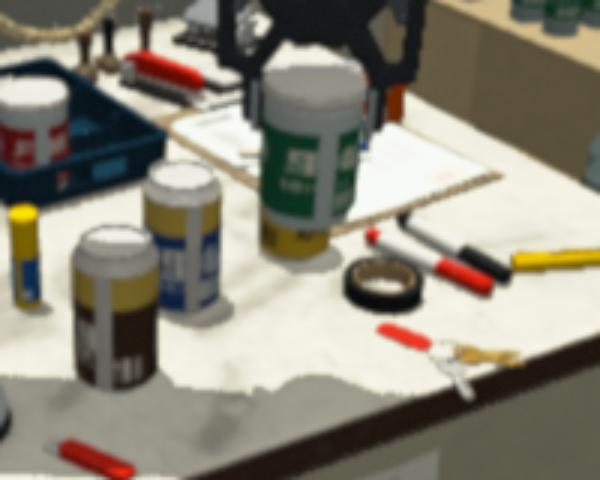

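The green jar is held upright just below its lid. Carrying it to the near-middle compartment.

carry_out:
  linear:
    - [-0.1, 1, 0]
    - [-0.1, 1, 0]
    - [-0.1, 1, 0]
    - [-0.1, 1, 0]
    - [-0.1, 1, 0]
    - [-0.1, 1, 0]
    - [-0.1, 1, 0]
    - [-0.1, 1, 0]
    - [-0.1, 1, 0]
    - [-0.1, 1, 0]
    - [-0.1, 1, 0]
    - [-0.1, 1, 0]
  rotation:
    - [0, 0, 0]
    - [0, 0, 0]
    - [0, 0, 0]
    - [0, 0, 0]
    - [0, 0, 0]
    - [0, 0, 0]
    - [0, 0, 0]
    - [0, 0, 0]
    - [0, 0, 0]
    - [0, 0, 0]
    - [0, 0, 0]
    - [0, 0, 0]
  grip: [1, 1, 1, 1, 1, 1, 1, 1, 1, 1, 1, 1]

```text
time: 9.75
ee_pos: [0.5518, -0.1206, 0.211]
tcp_rot: [-179.9, 0.0, 49.2]
wrist_force: [-0.1, -0.5, -3.8]
opening: 0.0701
grasp_force: 47.4
```

carry_out:
  linear:
    - [-0.1, 1, 0]
    - [-0.1, 1, 0]
    - [-0.1, 1, 0]
    - [-0.1, 1, 0]
    - [-0.1, 1, 0]
    - [-0.1, 1, 0]
    - [-0.1, 1, 0]
    - [-0.1, 1, 0]
    - [-0.1, 1, 0]
    - [-0.1, 0.9, 0]
    - [-0.1, 0.7, 0]
    - [0, 0, 0]
  rotation:
    - [0, 0, 0]
    - [0, 0, 0]
    - [0, 0, 0]
    - [0, 0, 0]
    - [0, 0, 0]
    - [0, 0, 0]
    - [0, 0, 0]
    - [0, 0, 0]
    - [0, 0, 0]
    - [0, 0, 0]
    - [0, 0, 0]
    - [0, 0, 0]
  grip: [1, 1, 1, 1, 1, 1, 1, 1, 1, 1, 1, 1]

```text
time: 10.95
ee_pos: [0.5298, 0.0917, 0.2113]
tcp_rot: [-180.0, 0.0, 49.3]
wrist_force: [-0.0, -0.5, -4.4]
opening: 0.0704
grasp_force: 47.4
```

carry_out:
  linear:
    - [0, 0.75, 0]
    - [0, 0.75, 0]
    - [0, 0, -0.5]
    - [0, 0, -1]
    - [0, 0, -1]
    - [0, 0, -1]
    - [0, 0, -0.5]
    - [0, 0, 0]
  rotation:
    - [0, 0, 0]
    - [0, 0, 0]
    - [0, 0, 0]
    - [0, 0, 0]
    - [0, 0, 0]
    - [0, 0, 0]
    - [0, 0, 0]
    - [0, 0, 0]
  grip: [1, 1, 1, 1, 1, 1, 1, 1]

```text
time: 11.75
ee_pos: [0.5295, 0.1199, 0.1299]
tcp_rot: [-179.9, 0.1, 49.2]
wrist_force: [-0.9, -0.2, -2.7]
opening: 0.0706
grasp_force: 47.4
```

Run:
```python
from h import *
o=bot.get_obs();m=bot.camera_model('wrist');w=bot.camera('wrist');t=bot.camera('top')
a=cv2.resize(t[120:230,110:240],None,fx=3.5,fy=3.5,interpolation=cv2.INTER_CUBIC)
w=w[:300];w=cv2.resize(w,None,fx=385/300,fy=385/300);cv2.imwrite('pics/p4.png',np.hstack([w[:,100:440],a]))
print(o['ee_pos'],o['wrist_force'])
```

```text
[0.52945443 0.11994858 0.12994693] [-0.87762677 -0.18170681 -2.65420524]
```

View pics/p4.png

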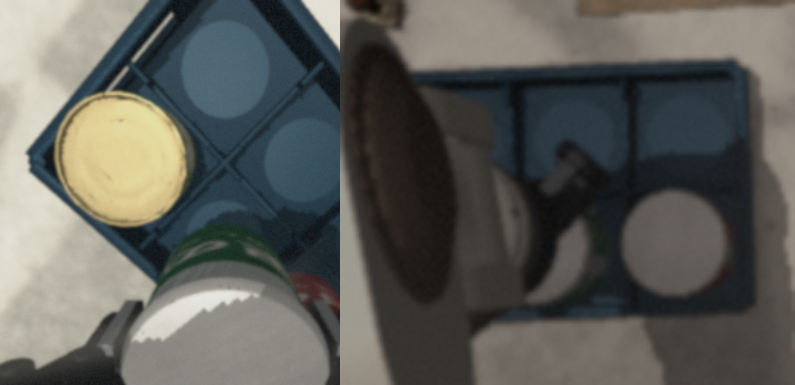

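carry_out:
  linear:
    - [0, 0.1, -0.6]
    - [0, 0, -1]
    - [0, 0, -0.8]
    - [0, 0, -0.3]
    - [0, 0, -0.2]
    - [0, 0, -0.1]
    - [0, 0, -0.1]
    - [0, 0, 0]
  rotation:
    - [0, 0, 0]
    - [0, 0, 0]
    - [0, 0, 0]
    - [0, 0, 0]
    - [0, 0, 0]
    - [0, 0, 0]
    - [0, 0, 0]
    - [0, 0, 0]
  grip: [1, 1, 1, 1, 1, 1, 1, 1]

```text
time: 12.65
ee_pos: [0.5305, 0.1222, 0.0701]
tcp_rot: [180.0, -0.0, 49.2]
wrist_force: [0.4, -0.4, -4.3]
opening: 0.0703
grasp_force: 47.4
```

carry_out:
  linear:
    - [0, 0, -0.1]
    - [0, 0, -0.08]
    - [0, 0, 0]
  rotation:
    - [0, 0, 0]
    - [0, 0, 0]
    - [0, 0, 0]
  grip: [1, 1, 1]

```text
time: 12.95
ee_pos: [0.5302, 0.1221, 0.0659]
tcp_rot: [-180.0, 0.0, 49.2]
wrist_force: [-0.3, -0.5, -3.9]
opening: 0.0705
grasp_force: 47.4
```

carry_out:
  linear:
    - [0, 0, -0.06]
    - [0, 0, -0.06]
    - [0, 0, 0]
  rotation:
    - [0, 0, 0]
    - [0, 0, 0]
    - [0, 0, 0]
  grip: [1, 1, 1]

```text
time: 13.25
ee_pos: [0.5306, 0.1224, 0.0648]
tcp_rot: [180.0, -0.1, 49.2]
wrist_force: [-2.9, 0.8, 4.3]
opening: 0.0705
grasp_force: 47.3
```

carry_out:
  linear:
    - [0, 0, 0]
    - [0, 0, 0]
    - [0, 0, 0]
    - [0, 0, 0]
    - [0, 0, 0.3]
    - [0, 0, 0.8]
    - [0, 0, 1]
    - [0, 0, 1]
    - [0, 0, 1]
    - [0, 0, 1]
    - [0, 0, 1]
    - [0, 0, 1]
  rotation:
    - [0, 0, 0]
    - [0, 0, 0]
    - [0, 0, 0]
    - [0, 0, 0]
    - [0, 0, 0]
    - [0, 0, 0]
    - [0, 0, 0]
    - [0, 0, 0]
    - [0, 0, 0]
    - [0, 0, 0]
    - [0, 0, 0]
    - [0, 0, 0]
  grip: [-1, -1, -1, -1, -1, -1, -1, -1, -1, -1, -1, -1]

```text
time: 14.45
ee_pos: [0.5303, 0.1222, 0.207]
tcp_rot: [180.0, -0.0, 49.2]
wrist_force: [-0.3, -0.4, 0.4]
opening: 0.0853
grasp_force: 0.0
```

carry_out:
  linear:
    - [0.5, -1, 0]
    - [0.5, -1, 0]
    - [0.5, -1, 0]
    - [0.5, -1, 0]
    - [0.5, -1, 0]
    - [0.5, -1, 0]
    - [0.5, -1, 0]
    - [0.5, -1, 0]
    - [0.5, -1, -0.2]
    - [0.5, -1, -0.2]
    - [0.5, -1, -0.2]
    - [0.5, -1, -0.2]
  rotation:
    - [0, 0, 0]
    - [0, 0, 0]
    - [0, 0, 0]
    - [0, 0, 0]
    - [0, 0, 0]
    - [0, 0, 0]
    - [0, 0, 0]
    - [0, 0, 0]
    - [0, 0, 0]
    - [0, 0, 0]
    - [0, 0, 0]
    - [0, 0, 0]
  grip: [-1, -1, -1, -1, -1, -1, -1, -1, -1, -1, -1, -1]

```text
time: 15.65
ee_pos: [0.6508, -0.119, 0.1895]
tcp_rot: [-180.0, 0.0, 49.2]
wrist_force: [0.5, -0.2, 0.3]
opening: 0.0852
grasp_force: 0.0
```

carry_out:
  linear:
    - [0.5, -1, 0]
    - [0.5, -1, 0]
    - [0.5, -1, 0]
    - [0.5, -0.5, 0]
    - [0, 0, 0]
  rotation:
    - [0, 0, 0]
    - [0, 0, 0]
    - [0, 0, 0]
    - [0, 0, 0]
    - [0, 0, 0]
  grip: [-1, -1, -1, -1, -1]

```text
time: 16.15
ee_pos: [0.6909, -0.1895, 0.1886]
tcp_rot: [-180.0, 0.0, 49.1]
wrist_force: [0.1, -0.3, -0.5]
opening: 0.0857
grasp_force: 0.0
```

Run:
```python
from h import *
o=bot.get_obs();m=bot.camera_model('wrist');w=bot.camera('wrist');print(o['ee_pos'],o['tcp_rot'],o['q'])
t=bot.camera('top')
im=cv2.resize(w[:300],None,fx=1.3,fy=1.3,interpolation=cv2.INTER_CUBIC);a=np.linspace(0,2*np.pi,90)
for x,y,z,r in((.6917,-.1898,.120,.027),(.6917,-.1898,0.0,.033)):
    p=proj(m,np.c_[x+r*np.cos(a),y+r*np.sin(a),a*0+z]);cv2.polylines(im,[((p+.5)*1.3-.5).round().astype(np.int32)],True,(0,0,255),1)
b=cv2.resize(t[120:231,110:240],None,fx=3.5,fy=3.5)[:im.shape[0]];b=cv2.copyMakeBorder(b,0,max(0,im.shape[0]-b.shape[0]),0,0,0)
cv2.imwrite('pics/p5.png',np.hstack([im,b])[:,300:1100]);cv2.imwrite('pics/p5b.png',np.hstack([im[:,150:490],b]))
```

```text
[ 0.69085362 -0.18952414  0.18859643] [-1.79959298e+02  3.01101142e-02  4.90777677e+01] [-1.53370261e+01  2.89318209e+01  3.40486671e+01  9.51665604e+01
 -9.58025573e-03  1.15585221e+02]
```

View pics/p5b.png

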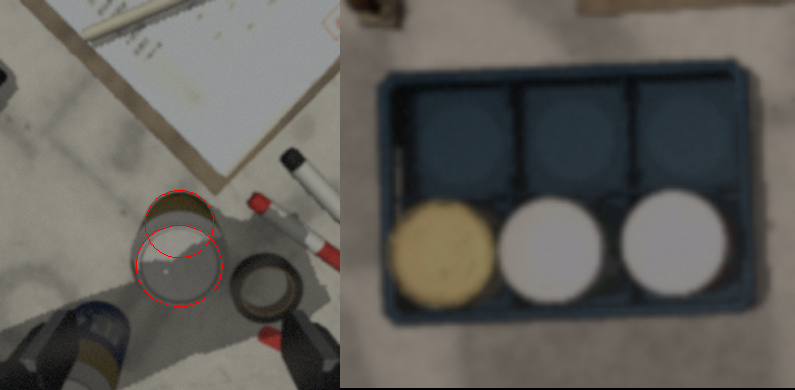

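Green is well placed, and yellow matches its measured position. Grasping it.

carry_out:
  linear:
    - [0.04, 0, -0.6]
    - [0, 0, -1]
    - [0, 0, -1]
    - [0, 0, -1]
    - [0, 0, -1]
    - [0, 0, -0.6]
    - [0, 0, -0.3]
    - [0, 0, 0]
    - [0, 0, 0]
    - [0, 0, 0]
    - [0, 0, 0]
    - [0, 0, 0]
  rotation:
    - [0, 0, 0]
    - [0, 0, 0]
    - [0, 0, 0]
    - [0, 0, 0]
    - [0, 0, 0]
    - [0, 0, 0]
    - [0, 0, 0]
    - [0, 0, 0]
    - [0, 0, 0]
    - [0, 0, 0]
    - [0, 0, 0]
    - [0, 0, 0]
  grip: [-1, -1, -1, -1, -1, -1, -1, -1, 1, 1, 1, 1]

```text
time: 17.45
ee_pos: [0.6918, -0.188, 0.0812]
tcp_rot: [179.9, -0.1, 49.2]
wrist_force: [-0.2, -0.6, 6.2]
opening: 0.065
grasp_force: 45.5
```

carry_out:
  linear:
    - [0, 0, 0]
    - [0, 0, 0]
  rotation:
    - [0, 0, 0]
    - [0, 0, 0]
  grip: [1, 1]

```text
time: 17.65
ee_pos: [0.6918, -0.188, 0.0812]
tcp_rot: [179.9, -0.1, 49.2]
wrist_force: [0.5, -0.1, 6.2]
opening: 0.0648
grasp_force: 45.5
```

carry_out:
  linear:
    - [0, 0, 0.4]
    - [0, 0, 0.8]
    - [0, 0, 1]
    - [0, 0, 1]
    - [0, 0, 1]
    - [0, 0, 0.8]
    - [-0.3, 0.5, 0]
    - [-0.3, 1, 0]
    - [-0.3, 1, 0]
    - [-0.3, 1, 0]
    - [-0.3, 1, 0]
    - [-0.3, 1, 0]
  rotation:
    - [0, 0, 0]
    - [0, 0, 0]
    - [0, 0, 0]
    - [0, 0, 0]
    - [0, 0, 0]
    - [0, 0, 0]
    - [0, 0, 0]
    - [0, 0, 0]
    - [0, 0, 0]
    - [0, 0, 0]
    - [0, 0, 0]
    - [0, 0, 0]
  grip: [1, 1, 1, 1, 1, 1, 1, 1, 1, 1, 1, 1]

```text
time: 18.85
ee_pos: [0.6545, -0.0769, 0.1795]
tcp_rot: [-180.0, 0.0, 49.2]
wrist_force: [0.1, 0.9, -2.3]
opening: 0.0652
grasp_force: 45.8
```

carry_out:
  linear:
    - [-0.3, 1, 0]
    - [-0.3, 1, 0]
    - [-0.3, 1, 0]
    - [-0.3, 1, 0]
    - [-0.3, 1, 0]
    - [-0.3, 0.8, 0]
    - [0, 0.2, 0]
    - [0, 0, 0]
  rotation:
    - [0, 0, 0]
    - [0, 0, 0]
    - [0, 0, 0]
    - [0, 0, 0]
    - [0, 0, 0]
    - [0, 0, 0]
    - [0, 0, 0]
    - [0, 0, 0]
  grip: [1, 1, 1, 1, 1, 1, 1, 1]

```text
time: 19.65
ee_pos: [0.619, 0.0429, 0.1798]
tcp_rot: [180.0, -0.0, 49.2]
wrist_force: [-0.7, -0.4, -3.8]
opening: 0.0651
grasp_force: 45.9
```

carry_out:
  linear:
    - [0, 0, -0.6]
    - [0, 0, -1]
    - [0, 0, -1]
    - [0, 0, -1]
    - [0, 0, -0.5]
    - [0, 0, -0.2]
    - [0, 0, -0.12]
    - [0, 0, -0.07]
    - [0, 0, -0.07]
    - [0, 0, 0]
  rotation:
    - [0, 0, 0]
    - [0, 0, 0]
    - [0, 0, 0]
    - [0, 0, 0]
    - [0, 0, 0]
    - [0, 0, 0]
    - [0, 0, 0]
    - [0, 0, 0]
    - [0, 0, 0]
    - [0, 0, 0]
  grip: [1, 1, 1, 1, 1, 1, 1, 1, 1, 1]

```text
time: 20.65
ee_pos: [0.6193, 0.0422, 0.0889]
tcp_rot: [180.0, -0.0, 49.2]
wrist_force: [0.2, 0.3, -4.1]
opening: 0.0651
grasp_force: 45.9
```

carry_out:
  linear:
    - [0, 0, -0.07]
    - [0, 0, -0.06]
    - [0, 0, -0.05]
    - [0, 0, 0]
  rotation:
    - [0, 0, 0]
    - [0, 0, 0]
    - [0, 0, 0]
    - [0, 0, 0]
  grip: [1, 1, 1, 1]

```text
time: 21.05
ee_pos: [0.6192, 0.0422, 0.0852]
tcp_rot: [180.0, -0.0, 49.2]
wrist_force: [-0.8, -0.3, -0.1]
opening: 0.0647
grasp_force: 45.8
```

carry_out:
  linear:
    - [0, 0, -0.04]
    - [0, 0, 0]
    - [0, 0, 0]
    - [0, 0, 0]
    - [0, 0, 0]
    - [0, 0, 0.3]
    - [0, 0, 0.8]
    - [0, 0, 1]
    - [0, 0, 1]
    - [0, 0, 1]
    - [0, 0, 0.6]
  rotation:
    - [0, 0, 0]
    - [0, 0, 0]
    - [0, 0, 0]
    - [0, 0, 0]
    - [0, 0, 0]
    - [0, 0, 0]
    - [0, 0, 0]
    - [0, 0, 0]
    - [0, 0, 0]
    - [0, 0, 0]
    - [0, 0, 0]
  grip: [1, -1, -1, -1, -1, -1, -1, -1, -1, -1, -1]

```text
time: 22.15
ee_pos: [0.6195, 0.0422, 0.1802]
tcp_rot: [179.9, -0.1, 49.2]
wrist_force: [1.1, 0.1, 1.0]
opening: 0.0855
grasp_force: 0.0
```

carry_out:
  linear:
    - [-0.23, -1, 0]
    - [-0.23, -1, 0]
    - [-0.23, -1, 0]
    - [-0.23, -1, 0]
    - [-0.23, -1, 0]
    - [-0.23, -1, 0]
    - [-0.23, -1, 0]
    - [-0.23, -1, 0]
    - [-0.23, -1, 0]
    - [-0.23, -1, 0]
    - [-0.23, -1, 0]
    - [-0.23, -1, 0]
  rotation:
    - [0, 0, 0]
    - [0, 0, 0]
    - [0, 0, 0]
    - [0, 0, 0]
    - [0, 0, 0]
    - [0, 0, 0]
    - [0, 0, 0]
    - [0, 0, 0]
    - [0, 0, 0]
    - [0, 0, 0]
    - [0, 0, 0]
    - [0, 0, 0]
  grip: [-1, -1, -1, -1, -1, -1, -1, -1, -1, -1, -1, -1]

```text
time: 23.35
ee_pos: [0.5636, -0.1986, 0.1781]
tcp_rot: [-180.0, 0.0, 49.2]
wrist_force: [-0.1, -0.4, 0.7]
opening: 0.0851
grasp_force: 0.0
```

carry_out:
  linear:
    - [-0.2, -0.95, 0]
    - [0, 0, 0]
    - [0, 0, 0]
  rotation:
    - [0, 0, 0]
    - [0, 0, 0]
    - [0, 0, 0]
  grip: [-1, -1, -1]

```text
time: 23.65
ee_pos: [0.5598, -0.2169, 0.178]
tcp_rot: [-180.0, -0.0, 49.1]
wrist_force: [0.1, 0.1, -0.2]
opening: 0.0852
grasp_force: 0.0
```

Run:
```python
from h import *
o=bot.get_obs();m=bot.camera_model('wrist');w=bot.camera('wrist');print(o['ee_pos'],o['tcp_rot'])
t=bot.camera('top')
im=cv2.resize(w[:300],None,fx=1.3,fy=1.3,interpolation=cv2.INTER_CUBIC);a=np.linspace(0,2*np.pi,90)
for x,y,z,r in((.560,-.2168,.120,.027),(.560,-.2168,0.0,.033),(.463,-.288,.12,.027)):
    p=proj(m,np.c_[x+r*np.cos(a),y+r*np.sin(a),a*0+z]);cv2.polylines(im,[((p+.5)*1.3-.5).round().astype(np.int32)],True,(0,0,255),1)
b=cv2.resize(t[120:231,110:240],None,fx=3.5,fy=3.5)[:im.shape[0]];b=cv2.copyMakeBorder(b,0,max(0,im.shape[0]-b.shape[0]),0,0,0)
cv2.imwrite('pics/p6.png',np.hstack([im[:,100:440],b]))
```

```text
[ 0.55979634 -0.21687737  0.17797678] [-1.79976705e+02 -6.29648800e-03  4.91171011e+01]
```

View pics/p6.png

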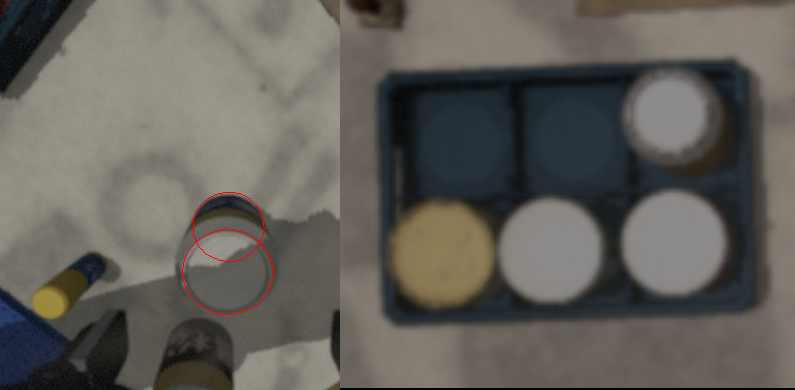

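Yellow stands correctly, and blue is aligned under the gripper.

carry_out:
  linear:
    - [0, 0, -0.6]
    - [0, 0, -1]
    - [0, 0, -1]
    - [0, 0, -1]
    - [0, 0, -0.7]
    - [0, 0, -0.4]
    - [0, 0, -0.13]
    - [0, 0, 0]
    - [0, 0, 0]
    - [0, 0, 0]
    - [0, 0, 0]
    - [0, 0, 0]
  rotation:
    - [0, 0, 0]
    - [0, 0, 0]
    - [0, 0, 0]
    - [0, 0, 0]
    - [0, 0, 0]
    - [0, 0, 0]
    - [0, 0, 0]
    - [0, 0, 0]
    - [0, 0, 0]
    - [0, 0, 0]
    - [0, 0, 0]
    - [0, 0, 0]
  grip: [-1, -1, -1, -1, -1, -1, -1, -1, 1, 1, 1, 1]

```text
time: 24.95
ee_pos: [0.5601, -0.2168, 0.0826]
tcp_rot: [179.9, -0.0, 49.2]
wrist_force: [-1.6, 2.5, 6.1]
opening: 0.0652
grasp_force: 43.7
```

carry_out:
  linear:
    - [0, 0, 0]
    - [0, 0, 0]
  rotation:
    - [0, 0, 0]
    - [0, 0, 0]
  grip: [1, 1]

```text
time: 25.15
ee_pos: [0.5601, -0.2168, 0.0826]
tcp_rot: [179.9, -0.0, 49.2]
wrist_force: [-1.9, 2.9, 7.0]
opening: 0.0652
grasp_force: 43.7
```

carry_out:
  linear:
    - [0, 0, 0.4]
    - [0, 0, 0.8]
    - [0, 0, 1]
    - [0, 0, 1]
    - [0, 0, 1]
    - [0, 0, 1]
    - [0, 0, 1]
    - [0, 0.3, 1]
    - [0, 0.7, 0.4]
    - [0.1, 1, 0]
    - [0.1, 1, 0]
    - [0.1, 1, 0]
  rotation:
    - [0, 0, 0]
    - [0, 0, 0]
    - [0, 0, 0]
    - [0, 0, 0]
    - [0, 0, 0]
    - [0, 0, 0]
    - [0, 0, 0]
    - [0, 0, 0]
    - [0, 0, 0]
    - [0, 0, 0]
    - [0, 0, 0]
    - [0, 0, 0]
  grip: [1, 1, 1, 1, 1, 1, 1, 1, 1, 1, 1, 1]

```text
time: 26.35
ee_pos: [0.5657, -0.1354, 0.233]
tcp_rot: [-180.0, 0.0, 49.2]
wrist_force: [1.3, -0.4, -2.9]
opening: 0.0655
grasp_force: 45.4
```

carry_out:
  linear:
    - [0.15, 1, 0]
    - [0.15, 1, 0]
    - [0.15, 1, 0]
    - [0.15, 1, 0]
    - [0.15, 1, 0]
    - [0.15, 1, 0]
    - [0.15, 1, 0]
    - [0.15, 1, 0]
    - [0.15, 1, 0]
    - [0.15, 1, 0]
    - [0.15, 1, 0]
    - [0.15, 1, 0]
  rotation:
    - [0, 0, 0]
    - [0, 0, 0]
    - [0, 0, 0]
    - [0, 0, 0]
    - [0, 0, 0]
    - [0, 0, 0]
    - [0, 0, 0]
    - [0, 0, 0]
    - [0, 0, 0]
    - [0, 0, 0]
    - [0, 0, 0]
    - [0, 0, 0]
  grip: [1, 1, 1, 1, 1, 1, 1, 1, 1, 1, 1, 1]

```text
time: 27.55
ee_pos: [0.6015, 0.1047, 0.2328]
tcp_rot: [-180.0, 0.0, 49.2]
wrist_force: [1.0, 0.6, -4.0]
opening: 0.065
grasp_force: 45.4
```

carry_out:
  linear:
    - [0.15, 1, 0]
    - [0.15, 1, 0]
    - [0, 1, 0]
    - [0, 0.8, 0]
    - [0, 0.3, 0]
    - [0, 0, 0]
  rotation:
    - [0, 0, 0]
    - [0, 0, 0]
    - [0, 0, 0]
    - [0, 0, 0]
    - [0, 0, 0]
    - [0, 0, 0]
  grip: [1, 1, 1, 1, 1, 1]

```text
time: 28.15
ee_pos: [0.6076, 0.1859, 0.2332]
tcp_rot: [-180.0, 0.0, 49.2]
wrist_force: [0.5, 0.2, -4.3]
opening: 0.0652
grasp_force: 45.3
```

carry_out:
  linear:
    - [0.05, 0.75, 0]
    - [0, 0.5, 0]
    - [0, 0, -0.5]
    - [0, 0, -1]
    - [0, 0, -1]
    - [0, 0, -1]
    - [0, 0, -1]
    - [0, 0, -1]
    - [0, 0, -0.9]
    - [0, 0, -0.4]
    - [0, 0, -0.2]
    - [0, 0, 0]
  rotation:
    - [0, 0, 0]
    - [0, 0, 0]
    - [0, 0, 0]
    - [0, 0, 0]
    - [0, 0, 0]
    - [0, 0, 0]
    - [0, 0, 0]
    - [0, 0, 0]
    - [0, 0, 0]
    - [0, 0, 0]
    - [0, 0, 0]
    - [0, 0, 0]
  grip: [1, 1, 1, 1, 1, 1, 1, 1, 1, 1, 1, 1]

```text
time: 29.35
ee_pos: [0.6088, 0.21, 0.0934]
tcp_rot: [-180.0, 0.0, 49.2]
wrist_force: [0.7, 0.3, -3.0]
opening: 0.065
grasp_force: 45.4
```

carry_out:
  linear:
    - [0, 0, -0.12]
    - [0, 0, -0.08]
    - [0, 0, -0.07]
    - [0, 0, -0.06]
    - [0, 0, 0]
  rotation:
    - [0, 0, 0]
    - [0, 0, 0]
    - [0, 0, 0]
    - [0, 0, 0]
    - [0, 0, 0]
  grip: [1, 1, 1, 1, 1]

```text
time: 29.85
ee_pos: [0.6089, 0.2102, 0.0868]
tcp_rot: [180.0, 0.0, 49.2]
wrist_force: [0.5, -0.3, -2.9]
opening: 0.0651
grasp_force: 45.5
```

carry_out:
  linear:
    - [0, 0, -0.05]
    - [0, 0, 0]
  rotation:
    - [0, 0, 0]
    - [0, 0, 0]
  grip: [1, 1]

```text
time: 30.05
ee_pos: [0.609, 0.2104, 0.0867]
tcp_rot: [180.0, -0.1, 49.2]
wrist_force: [-1.7, 1.0, 3.2]
opening: 0.0654
grasp_force: 45.8
```

carry_out:
  linear:
    - [0, 0, 0]
    - [0, 0, 0]
    - [0, 0, 0]
    - [0, 0, 0]
    - [0, 0, 0.3]
    - [0, 0, 0.8]
    - [0, 0, 1]
    - [0, 0, 1]
    - [0, 0, 1]
    - [0, 0, 1]
    - [0, 0, 0.4]
    - [-0.3, -0.5, 0]
  rotation:
    - [0, 0, 0]
    - [0, 0, 0]
    - [0, 0, 0]
    - [0, 0, 0]
    - [0, 0, 0]
    - [0, 0, 0]
    - [0, 0, 0]
    - [0, 0, 0]
    - [0, 0, 0]
    - [0, 0, 0]
    - [0, 0, 0]
    - [0, 0, 0]
  grip: [-1, -1, -1, -1, -1, -1, -1, -1, -1, -1, -1, -1]

```text
time: 31.25
ee_pos: [0.6035, 0.2008, 0.1968]
tcp_rot: [179.9, -0.1, 49.2]
wrist_force: [-0.1, -0.8, -0.5]
opening: 0.0855
grasp_force: 0.0
```

carry_out:
  linear:
    - [-0.3, -1, 0]
    - [-0.3, -1, 0]
    - [-0.3, -1, 0]
    - [-0.3, -1, 0]
    - [-0.3, -1, 0]
    - [-0.3, -1, 0]
    - [-0.3, -1, 0]
    - [-0.3, -1, 0]
    - [-0.3, -1, 0]
    - [-0.3, -1, 0]
    - [-0.3, -1, 0]
    - [-0.3, -1, 0]
  rotation:
    - [0, 0, 0]
    - [0, 0, 0]
    - [0, 0, 0]
    - [0, 0, 0]
    - [0, 0, 0]
    - [0, 0, 0]
    - [0, 0, 0]
    - [0, 0, 0]
    - [0, 0, 0]
    - [0, 0, 0]
    - [0, 0, 0]
    - [0, 0, 0]
  grip: [-1, -1, -1, -1, -1, -1, -1, -1, -1, -1, -1, -1]

```text
time: 32.45
ee_pos: [0.5295, -0.041, 0.1945]
tcp_rot: [-179.9, 0.1, 49.2]
wrist_force: [0.4, -0.5, -0.5]
opening: 0.0856
grasp_force: 0.0
```

carry_out:
  linear:
    - [-0.3, -1, 0]
    - [-0.3, -1, 0]
    - [-0.3, -1, 0]
    - [-0.3, -1, 0]
    - [-0.3, -1, 0]
    - [-0.3, -1, 0]
    - [-0.3, -1, 0]
    - [-0.3, -1, 0]
    - [-0.3, -1, 0]
    - [-0.3, -1, 0]
    - [-0.3, -1, 0]
    - [0, 0, 0]
  rotation:
    - [0, 0, 0]
    - [0, 0, 0]
    - [0, 0, 0]
    - [0, 0, 0]
    - [0, 0, 0]
    - [0, 0, 0]
    - [0, 0, 0]
    - [0, 0, 0]
    - [0, 0, 0]
    - [0, 0, 0]
    - [0, 0, 0]
    - [0, 0, 0]
  grip: [-1, -1, -1, -1, -1, -1, -1, -1, -1, -1, -1, -1]

```text
time: 33.65
ee_pos: [0.4632, -0.2614, 0.1945]
tcp_rot: [-179.9, 0.0, 49.0]
wrist_force: [0.1, -0.1, 0.9]
opening: 0.0854
grasp_force: 0.0
```

Run:
```python
from h import *
o=bot.get_obs();m=bot.camera_model('wrist');w=bot.camera('wrist');print(o['ee_pos'],o['tcp_rot'],o['time'])
t=bot.camera('top')
im=cv2.resize(w[:300],None,fx=1.3,fy=1.3,interpolation=cv2.INTER_CUBIC);a=np.linspace(0,2*np.pi,90)
for x,y,z,r in((.463,-.288,.120,.027),(.463,-.288,0.0,.033)):
    p=proj(m,np.c_[x+r*np.cos(a),y+r*np.sin(a),a*0+z]);cv2.polylines(im,[((p+.5)*1.3-.5).round().astype(np.int32)],True,(0,0,255),1)
b=cv2.resize(t[120:231,110:240],None,fx=3.5,fy=3.5)[:im.shape[0]];b=cv2.copyMakeBorder(b,0,max(0,im.shape[0]-b.shape[0]),0,0,0)
cv2.imwrite('pics/p7.png',np.hstack([im[:,160:500],b]))
```

```text
[ 0.46321433 -0.26142823  0.19445029] [-1.79905230e+02  4.76761206e-02  4.90207790e+01] 33.65
```

View pics/p7.png

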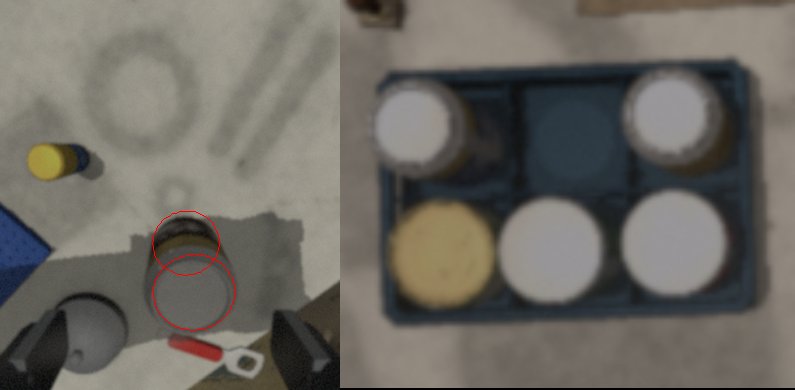

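Brown is aligned and blue stands in its corner. Grasping brown.

carry_out:
  linear:
    - [0, -0.7, 0]
    - [0, -0.6, -0.3]
    - [0, 0, -0.7]
    - [0, 0, -1]
    - [0, 0, -1]
    - [0, 0, -1]
    - [0, 0, -1]
    - [0, 0, -0.5]
    - [0, 0, -0.1]
    - [0, 0, 0]
    - [0, 0, 0]
    - [0, 0, 0]
  rotation:
    - [0, 0, 0]
    - [0, 0, 0]
    - [0, 0, 0]
    - [0, 0, 0]
    - [0, 0, 0]
    - [0, 0, 0]
    - [0, 0, 0]
    - [0, 0, 0]
    - [0, 0, 0]
    - [0, 0, 0]
    - [0, 0, 0]
    - [0, 0, 0]
  grip: [-1, -1, -1, -1, -1, -1, -1, -1, -1, -1, 1, 1]

```text
time: 34.95
ee_pos: [0.4651, -0.2858, 0.0851]
tcp_rot: [179.9, -0.0, 49.2]
wrist_force: [-1.5, 0.6, 1.7]
opening: 0.0654
grasp_force: 43.4
```

carry_out:
  linear:
    - [0, 0, 0]
    - [0, 0, 0]
    - [0, 0, 0]
    - [0, 0, 0]
  rotation:
    - [0, 0, 0]
    - [0, 0, 0]
    - [0, 0, 0]
    - [0, 0, 0]
  grip: [1, 1, 1, 1]

```text
time: 35.35
ee_pos: [0.4651, -0.2858, 0.085]
tcp_rot: [179.9, -0.0, 49.2]
wrist_force: [-3.3, 2.0, 6.3]
opening: 0.0652
grasp_force: 43.3
```

carry_out:
  linear:
    - [0, 0, 0.4]
    - [0, 0, 0.8]
    - [0, 0, 1]
    - [0, 0, 1]
    - [0, 0, 1]
    - [0, 0, 1]
    - [0, 0, 1]
    - [0.3, 0.4, 1]
    - [0.3, 0.8, 0.6]
    - [0.35, 1, 0]
    - [0.35, 1, 0]
    - [0.35, 1, 0]
  rotation:
    - [0, 0, 0]
    - [0, 0, 0]
    - [0, 0, 0]
    - [0, 0, 0]
    - [0, 0, 0]
    - [0, 0, 0]
    - [0, 0, 0]
    - [0, 0, 0]
    - [0, 0, 0]
    - [0, 0, 0]
    - [0, 0, 0]
    - [0, 0, 0]
  grip: [1, 1, 1, 1, 1, 1, 1, 1, 1, 1, 1, 1]

```text
time: 36.55
ee_pos: [0.4982, -0.2012, 0.2402]
tcp_rot: [180.0, -0.0, 49.1]
wrist_force: [0.4, -0.0, -4.2]
opening: 0.0652
grasp_force: 45.4
```

carry_out:
  linear:
    - [0.35, 1, 0]
    - [0.35, 1, 0]
    - [0.35, 1, 0]
    - [0.35, 1, 0]
    - [0.35, 1, 0]
    - [0.35, 1, 0]
    - [0.35, 1, 0]
    - [0.35, 1, 0]
    - [0.35, 1, 0]
    - [0.35, 1, 0]
    - [0.35, 1, 0]
    - [0.35, 1, 0]
  rotation:
    - [0, 0, 0]
    - [0, 0, 0]
    - [0, 0, 0]
    - [0, 0, 0]
    - [0, 0, 0]
    - [0, 0, 0]
    - [0, 0, 0]
    - [0, 0, 0]
    - [0, 0, 0]
    - [0, 0, 0]
    - [0, 0, 0]
    - [0, 0, 0]
  grip: [1, 1, 1, 1, 1, 1, 1, 1, 1, 1, 1, 1]

```text
time: 37.75
ee_pos: [0.5822, 0.039, 0.24]
tcp_rot: [180.0, 0.0, 49.2]
wrist_force: [0.4, 0.7, -3.4]
opening: 0.0649
grasp_force: 45.4
```

carry_out:
  linear:
    - [0.35, 1, 0]
    - [0.35, 1, 0]
    - [0.35, 0.8, 0]
    - [0.35, 0.6, 0]
    - [0, 0, 0]
  rotation:
    - [0, 0, 0]
    - [0, 0, 0]
    - [0, 0, 0]
    - [0, 0, 0]
    - [0, 0, 0]
  grip: [1, 1, 1, 1, 1]

```text
time: 38.25
ee_pos: [0.6106, 0.1074, 0.2393]
tcp_rot: [-180.0, 0.0, 49.2]
wrist_force: [-0.6, -1.0, -3.1]
opening: 0.0654
grasp_force: 45.4
```

carry_out:
  linear:
    - [0.1, 0.5, 0]
    - [0.1, 0.5, 0]
    - [0, 0, 0]
    - [0, 0, -0.5]
    - [0, 0, -1]
    - [0, 0, -1]
    - [0, 0, -0.5]
    - [0, 0, 0]
  rotation:
    - [0, 0, 0]
    - [0, 0, 0]
    - [0, 0, 0]
    - [0, 0, 0]
    - [0, 0, 0]
    - [0, 0, 0]
    - [0, 0, 0]
    - [0, 0, 0]
  grip: [1, 1, 1, 1, 1, 1, 1, 1]

```text
time: 39.05
ee_pos: [0.613, 0.1257, 0.178]
tcp_rot: [-179.9, 0.1, 49.1]
wrist_force: [0.5, -0.7, -2.7]
opening: 0.0656
grasp_force: 45.4
```

carry_out:
  linear:
    - [0.1, 0.1, -0.5]
    - [0, 0, -1]
    - [0, 0, -1]
    - [0, 0, -0.8]
    - [0, 0, -0.5]
    - [0, 0, -0.3]
    - [0, 0, -0.12]
    - [0, 0, 0]
  rotation:
    - [0, 0, 0]
    - [0, 0, 0]
    - [0, 0, 0]
    - [0, 0, 0]
    - [0, 0, 0]
    - [0, 0, 0]
    - [0, 0, 0]
    - [0, 0, 0]
  grip: [1, 1, 1, 1, 1, 1, 1, 1]

```text
time: 39.85
ee_pos: [0.6162, 0.1282, 0.0959]
tcp_rot: [180.0, -0.0, 49.2]
wrist_force: [-0.5, -0.3, -2.0]
opening: 0.0652
grasp_force: 45.5
```

carry_out:
  linear:
    - [0, 0, -0.06]
    - [0, 0, -0.06]
    - [0, 0, 0]
  rotation:
    - [0, 0, 0]
    - [0, 0, 0]
    - [0, 0, 0]
  grip: [1, 1, 1]

```text
time: 40.15
ee_pos: [0.616, 0.1282, 0.0933]
tcp_rot: [180.0, -0.0, 49.2]
wrist_force: [-0.5, -0.0, -3.6]
opening: 0.0651
grasp_force: 45.5
```

carry_out:
  linear:
    - [0, 0, -0.08]
    - [0, 0, -0.07]
    - [0, 0, -0.05]
    - [0, 0, 0]
  rotation:
    - [0, 0, 0]
    - [0, 0, 0]
    - [0, 0, 0]
    - [0, 0, 0]
  grip: [1, 1, 1, 1]

```text
time: 40.55
ee_pos: [0.6159, 0.1282, 0.0892]
tcp_rot: [180.0, -0.0, 49.2]
wrist_force: [-0.2, 0.3, -0.6]
opening: 0.0651
grasp_force: 45.5
```

carry_out:
  linear:
    - [0, 0, -0.04]
    - [0, 0, 0]
    - [0, 0, 0]
    - [0, 0, 0]
    - [0, 0, 0]
    - [0, 0, 0.3]
    - [0, 0, 0.8]
    - [0, 0, 1]
    - [0, 0, 1]
    - [0, 0, 1]
    - [0, 0, 1]
    - [0, 0, 1]
  rotation:
    - [0, 0, 0]
    - [0, 0, 0]
    - [0, 0, 0]
    - [0, 0, 0]
    - [0, 0, 0]
    - [0, 0, 0]
    - [0, 0, 0]
    - [0, 0, 0]
    - [0, 0, 0]
    - [0, 0, 0]
    - [0, 0, 0]
    - [0, 0, 0]
  grip: [1, -1, -1, -1, -1, -1, -1, -1, -1, -1, -1, -1]

```text
time: 41.75
ee_pos: [0.6159, 0.1281, 0.2117]
tcp_rot: [180.0, -0.0, 49.2]
wrist_force: [-0.9, -0.1, 0.4]
opening: 0.0854
grasp_force: 0.0
```

carry_out:
  linear:
    - [-0.3, -1, 0.3]
    - [-0.3, -1, 0.3]
    - [-0.3, -1, 0.3]
    - [-0.3, -1, 0.3]
    - [-0.3, -1, 0.3]
    - [-0.3, -1, 0]
    - [-0.3, -1, 0]
    - [-0.3, -1, 0]
    - [-0.3, -1, 0]
    - [-0.3, -1, 0]
    - [-0.3, -1, 0]
    - [-0.3, -1, 0]
  rotation:
    - [0, 0, 0]
    - [0, 0, 0]
    - [0, 0, 0]
    - [0, 0, 0]
    - [0, 0, 0]
    - [0, 0, 0]
    - [0, 0, 0]
    - [0, 0, 0]
    - [0, 0, 0]
    - [0, 0, 0]
    - [0, 0, 0]
    - [0, 0, 0]
  grip: [-1, -1, -1, -1, -1, -1, -1, -1, -1, -1, -1, -1]

```text
time: 42.95
ee_pos: [0.5429, -0.1133, 0.2402]
tcp_rot: [-180.0, 0.0, 49.1]
wrist_force: [-0.1, 0.1, 0.0]
opening: 0.0858
grasp_force: 0.0
```

carry_out:
  linear:
    - [-0.3, -1, 0]
    - [-0.3, -1, 0]
    - [-0.3, -1, 0]
    - [-0.3, -1, 0]
    - [-0.3, -1, 0]
    - [0, 0, 0]
  rotation:
    - [0, 0, 0]
    - [0, 0, 0]
    - [0, 0, 0]
    - [0, 0, 0]
    - [0, 0, 0]
    - [0, 0, 0]
  grip: [-1, -1, -1, -1, -1, -1]

```text
time: 43.55
ee_pos: [0.5126, -0.2141, 0.2401]
tcp_rot: [-180.0, 0.0, 49.0]
wrist_force: [0.2, 0.9, 0.7]
opening: 0.0853
grasp_force: 0.0
```

Run:
```python
from h import *
o=bot.get_obs();print(o['ee_pos'],o['time'])
t=bot.camera('top');s=bot.camera('scene')
a=cv2.resize(t[120:230,110:310],None,fx=4,fy=4,interpolation=cv2.INTER_CUBIC)[:, :400]
a=cv2.resize(t[120:250,110:310],None,fx=2,fy=2,interpolation=cv2.INTER_CUBIC)
b=cv2.resize(s[110:240,170:370],None,fx=2,fy=2,interpolation=cv2.INTER_CUBIC)
cv2.imwrite('pics/fin.png',cv2.resize(np.vstack([a,b]),None,fx=1.15,fy=1.15))
```

```text
[ 0.51257555 -0.21406133  0.24014231] 43.55
```

View pics/fin.png

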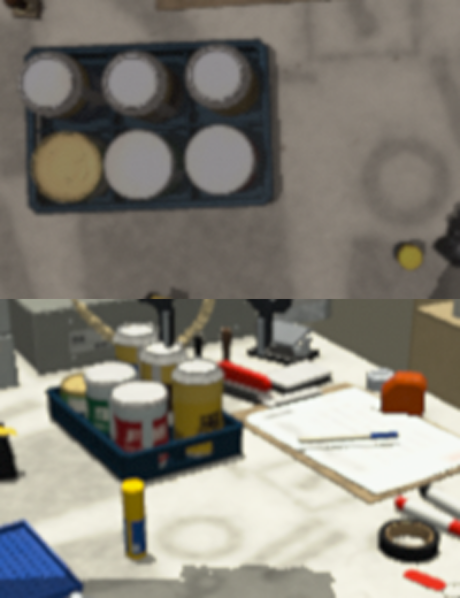

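All six stand upright in the right compartments, and the glue stick hasn't moved. Handing in.

```bash
python3 -c "
from workcell import bot
print(bot.job_done())"
```

```text
the job is handed in; nothing more can be done
None
```

The job is handed in at about 44 s on the robot's clock: the final pictures show all six standing upright in their assigned compartments and the glue stick where it was, though the hand-in returned no verdict.

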